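# Jack up the welded box at its marked lug and hold it

### The job

Lay the plywood sheet flat and centred on the saddle of the small lever jack and let it go, then set the jack on the table with its saddle centred under the marked lift point of the metal box (the lug with the round boss), the sheet still on the saddle, and let go of the jack. Pump the handle: press it fully down so that the box rises, let it come fully back up, then press it fully down again and finish while still holding it down, the box raised on the jack alone with the sheet in between. Leave the brass bar, hammer and steel square on the table alone.

Things in the scene. Friction and masses are not known exactly. Their poses are not given: they have to be found in the camera images.
- jack: Loose lever jack, 0.9 kg. Origin on its underside; +x from handle to saddle. Base plate 235 x 70 x 10 mm, x -130 to +105. Upright steel grip block 40 mm in x, 36 in y, centred at x -20, top 105 mm up: grip it across y to move the jack. Saddle centre at x +70. Handle pivot at x -44, 45 mm up; the handle slopes up from there towards -x and ends in a black rubber paddle
- saddle_top (a point): Centre of the top face of the jack's round flat steel saddle (48 mm across, 8 mm thick, on a ram over a 40 mm wide housing); 55 mm above the table when down. It rises up to 32 mm, in proportion as the handle is pressed
- handle_pad (a point): Centre of the top of the rubber paddle (50 mm along the handle, 45 wide, 14 thick) at the handle's end, 115 mm from its pivot. Handle up: 145 mm behind the jack's origin (-x), 101 mm above the table, sloping 26 degrees down towards the saddle; fully down: 159 mm behind, 52 mm above the table, level. Press it from above with closed fingers
- handle (a joint): Angle of the jack's handle in rad: 0 = up, 0.45 = fully down (end stop). A spring returns it to 0 within about a second when let go. Pressing takes about 3 N at first, and 8 to 15 N at the paddle once the box is being lifted
- sheet: Loose square separator sheet of plywood, 56 x 56 x 8 mm, 30 g, lying flat on a fixed steel rest block 36 x 36 mm, 40 mm high, so its edges overhang by 10 mm; origin at the centre of its underside, sides along its x and y
- stand: Fixed steel stand carrying the hinged box. Origin on the table plumb below the lift point; +x points level from there into the box, and the jack enters that way, saddle first. Box: front face at x 50 mm, 280 wide (y), 240 deep, underside 80 and top 190 mm up, brass weight on it to 222 mm. Front posts at x from 75, |y| 100 to 130; the table between them is clear
- lift_point (a point): Marked lift point: centre of the underside of the round 32 mm pad under the middle of three lugs on the box's front; 76 mm above the table, 13 mm above the sheet on the lowered saddle (63 mm). Above it on the lug a round boss, 34 mm wide, top 102 mm up; the plain lugs 100 mm to each side have none. Lugs: 44 mm wide, 82 to 90 mm up, ending 22 mm out beyond the lift point
- box (a joint): Tilt of the box about its hinge, 305 mm beyond the lift point: 0 = resting on the stand, grows as its front is raised; about 0.06 rad when the jack's handle is fully down
- bar: Bystander: loose brass bar 40 x 150 x 30 mm; origin at the centre of its underside
- hammer: Bystander: hammer lying on the table
- square: Bystander: L-shaped steel square, about 90 x 90 x 20 mm; origin on its underside
Mind the look-alikes: they are no part of the job. Of the things shaped like the sheet, the plywood one is meant.

How it is judged (in metres and radians):
On the way, in this order (a step that is already met when the one before it is completed fails the run):
1. the sheet lies flat and centred on the jack's saddle, let go (horizontal distance between sheet and saddle_top below 0.015 m and distance between sheet and saddle_top below 0.016 m and angle between sheet's own z axis and vertical below 0.08 rad and contact force between sheet and jack above 0.05 N and contact force between the fingers and sheet below 0.05 N), for 0.2 s.
2. jack let go on the table, saddle with sheet under the marked lift point, handle up (horizontal distance between saddle_top and lift_point below 0.015 m and horizontal distance between sheet and saddle_top below 0.018 m and angle between sheet's own z axis and vertical below 0.08 rad and height (world z) of jack below 0.004 m and angle between jack's own z axis and vertical below 0.05 rad and value of joint handle below 0.06 rad and value of joint box below 0.01 rad and contact force between the fingers and jack below 0.1 N), for 0.2 s.
3. the handle is pressed down and the box rises on the jack (value of joint handle above 0.38 rad and value of joint box above 0.03 rad and contact force between sheet and stand above 1 N), for 0.1 s.
4. the handle is let up again and the box is down (value of joint handle below 0.06 rad and value of joint box below 0.01 rad), for 0.1 s.
At the end, for the whole second after the job is handed in: Robot still holds the handle down (over 0.38 rad, still, over 1 N); the box is raised over 0.03 rad by the jack alone, through the sheet (saddle within 20 mm of the lift point, sheet within 20 mm of the saddle's centre); the jack stands flat (all of step 3 and velocity of joint handle between -0.1 and 0.1 rad/s and contact force between any of the fingers, the arm and jack above 1 N and contact force between sheet and jack above 1 N and contact force between each of the fingers, the arm, jack and stand below 0.1 N and contact force between the fingers and sheet below 0.1 N and horizontal distance between saddle_top and lift_point below 0.02 m and horizontal distance between sheet and saddle_top below 0.02 m and height (world z) of jack below 0.004 m and angle between jack's own z axis and vertical below 0.05 rad); the arm keeps its last pose, push and grip.
It fails at once if the brass bar, hammer or square is disturbed (distance of any of bar, hammer, square from where it was at the start of the episode above 0.03 m).
It also fails if it takes over 72 s, if anything falls off the work surface, if the arm or the gripper's body presses on something with over 40 N, if the wrist force passes 120 N, or if a joint passes its speed limit or range.

### The arm

A 7-joint arm with a two-finger parallel gripper is mounted at the origin on the work surface. World frame = base frame: x ahead of the robot, y to its left, z up, the work surface at z = 0. Lengths are in m, angles in degrees, forces in N, time in s.
With the tool pointing down it reaches from about 0.425 to 0.875 m from the base axis. Payload 4.7 kg.
Tool frame: the origin (TCP) lies midway between the tips of the shut fingers; the grasp point (between the pads) lies 19 mm behind it; z points along the fingers, x is the direction in which the jaws open and shut, and the axes are right-handed (so a half turn about z gives the same grasp; the last joint's range is limited). The gripper opens to 87 mm and grips with 3 to 60 N. Pads are 19 mm wide; open, the fingers measure 117 mm over their backs; the gripper's body (75 mm by 190 mm) begins 51 mm behind the grasp point.
Start: joints at [-68.463, 18.392, -4.016, 83.108, 1.295, 78.541, -3.26], TCP at [0.23, 0.608, 0.223] pointing down, gripper open.
Joint ranges: [-163.93, 163.93], [-17.29, 119.83], [-79.2, 71.16], [3.27, 140.29], [-89.18, 269.18], [5.43, 117.66], [-154.24, 154.24]. Speed limits (degrees/s): [147.25, 147.25, 180, 180, 180, 180, 180].

### API

Orientations are given as [roll, pitch, yaw] about the fixed x, y, z axes, in that order (R = Rz(yaw) Ry(pitch) Rx(roll)).
In Python, from cell import env gives the robot as it stands.
- The arm moves only by the tool carry_out, never from a script. Its argument "plan" is a list of rows, each an object with "grip": the closure, from 0 (fully open) to 1 (shut); "dp": the shift along the tool's x, y, z in m, a list of three; "rotation": the turn, a rotation vector about the tool's x, y, z in degrees, a list of three. In form: [{"grip": grip, "dp": [dx, dy, dz], "rotation": [wx, wy, wz]}, ...]. A call has 1 to 8 rows; each row shifts and turns the pose as measured when the row begins, along the tool's axes as they then stand; what a row does not reach is not made up. A row lasts 1/12 s, in which the tool goes at most 41.7 mm and 7.16 degrees, less where a joint would pass 70% of its speed; a pose out of reach is approached as far as the arm can. A call is refused whole if a number of a shift passes 0.0417 or a number of a turn 7.16, either way. A call with a gripper value outside its range is refused whole. The fingers move at their own pace and stop on an object; "force" is the grip in N (left out, the last holds). Time passes only in rows, so rows that do not move let the fingers close. It gives the time, the measured TCP pose, the force and the opening at its end, in the units of the state.
- env.get_obs(): the state, without advancing time (a new reading comes with each control period).
- env.read_camera(name): name is "side" or "top"; returns the picture (400x640x3 uint8, red, green, blue); there is no depth.
- env.camera_params(name): a dict with "fx", "fy", "cx", "cy" (pixels), "k1" (the pictures are not rectified: a ray, as slopes to the right and down, at radius r is drawn at 1 + k1 r^2 times it, then the intrinsics apply), "R" (3x3) and "t" (3): a world point X has camera coordinates R X + t. Camera axes: x right, y down, z forward; pixel columns grow to the right and rows downward; lengths in m; the calibration is good to about 2 mm. A picture is of the moment at which its call begins. camera_params takes no time and is no camera call.
- env.sign_off(): hands the job in, once; it reports no verdict.
The state is a dict: "time_s": time; "qpos": joint angles; "joint_velocities": joint speeds; "effort": joint torques, N m; "tool_pos": TCP position; "tool_rot": TCP orientation; "force": force on the tool from outside, world axes, zero at the start; "wrist_torque": the same for the moment, N m; "grip_width": finger opening in m.
Only numpy, scipy, OpenCV 4.12 (cv2) and the standard library are available. Lean on these libraries where they do the work, as an engineer would, in place of code of your own. Each camera call takes 0.05 s, during which the arm holds its last target. There are 200 camera calls.

## Working session

There is one attempt and no reset: what is moved stays moved. The work goes in short steps, Python scripts to look and compute and a tool call to move; the robot and the scene stay as the last step left them, time stands still between calls to the robot, and variables do not carry over. Pictures are saved under pics/ and viewed, about 8 in all and at most 12, crops included, and the job is handed in when it is done.

Besides the shell and the picture viewer there is one more tool, called as name(argument=value, ...), one argument or row to a line, values as JSON. carry_out: Moves the arm, as the interface text tells. Its arguments: {"type":"object","properties":{"plan":{"type":"array","items":{"type":"object","properties":{"grip":{"type":"number"},"dp":{"type":"array","items":{"type":"number"}},"rotation":{"type":"array","items":{"type":"number"}}}}},"force":{"type":"number"}},"required":["plan"]}

```bash
ls; mkdir -p pics; python3 - <<'E'
from cell import env
import cv2
o=env.get_obs();print(o)
for n in("top","side"):
    im=env.read_camera(n);cv2.imwrite(f"pics/{n}0.png",im[:,:,::-1]);p=env.camera_params(n);print(n,p)
E
```

```text
pics
{'time_s': 0.0, 'qpos': array([-68.46317039,  18.43885577,  -4.01517804,  83.17137293,
         1.29363826,  78.53951098,  -3.25995961]), 'joint_velocities': array([ 0.0071099 ,  0.03059988,  0.03718238, -0.08419214, -0.08845189,
       -0.07746342, -0.04629037]), 'effort': array([ 7.52836459e-04, -4.91284919e+01, -4.03404990e-01, -3.12520444e+01,
       -6.40633819e-02,  4.37606417e-02,  1.79922299e-04]), 'tool_pos': array([0.22992493, 0.60742228, 0.22149467]), 'tool_rot': array([1.79995711e+02, 1.04581346e-01, 6.92722711e+01]), 'force': array([-0.40007522, -0.36325773,  0.43279939]), 'wrist_torque': array([-0.02781717, -0.00253639,  0.02122587]), 'grip_width': 0.08741842819602996}
top {'fx': 403.32540761201597, 'fy': 403.32540761201597, 'cx': 320.3921880896683, 'cy': 202.98372024769824, 'k1': -0.0022802973010231887, 'R': array([[ 0.00922753, -0.99987737,  0.01265328],
       [-0.99596571, -0.01031948, -0.08913933],
       [ 0.08925897, -0.0117797 , -0.99593879]]), 't': array([-0.05571087,  0.62023545,  1.18289761])}
side {'fx': 457.1244988153594, 'fy': 457.1244988153594, 'cx': 313.0823681012528, 'cy': 197.243204537439, 'k1': -0.08288362164385277, 'R': array([[ 0.7847585 , -0.61979799,  0.00213315],
       [-0.2994988 , -0.38221971, -0.87419023],
       [ 0.54263668,  0.68538934, -0.48557892]]), 't': array([-0.49994172,  0.25629928,  1.36300963])}
```

View pics/top0.png

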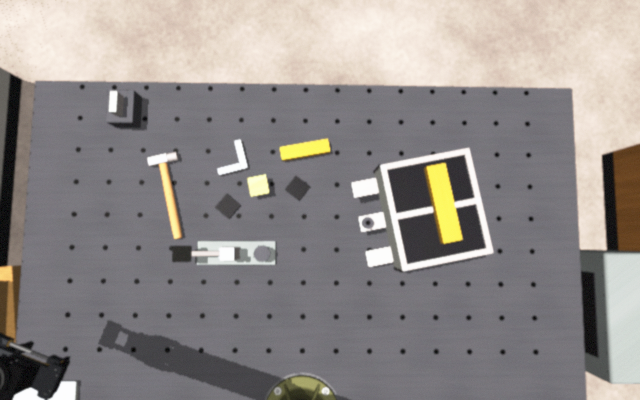

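View pics/side0.png

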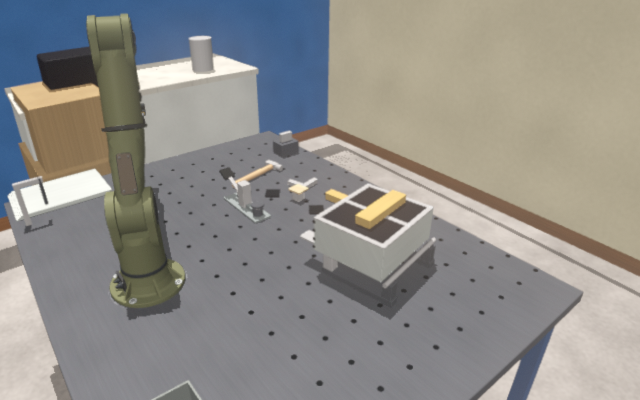

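Top view: plywood sheet is at about (258,185), and the dark squares at (228,205) and (297,188) are look-alikes. The jack runs from its paddle (181,254) to its saddle (265,253). The boss is at (368,222), and the box is turned slightly.

```bash
cat > h.py <<'E'
import numpy as np, cv2
from cell import env
def ray(n,uv):
    p=env.camera_params(n); K=np.array([[p['fx'],0,p['cx']],[0,p['fy'],p['cy']],[0,0,1]])
    d=cv2.undistortPoints(np.array([[uv]],float),K,np.array([p['k1'],0,0,0.]))[0,0]
    R=np.array(p['R']);return -R.T@np.array(p['t']),R.T@np.array([d[0],d[1],1])
def on(n,uv,z):
    c,d=ray(n,uv);return (c+d*(z-c[2])/d[2])
def pix(n,X):
    p=env.camera_params(n);K=np.array([[p['fx'],0,p['cx']],[0,p['fy'],p['cy']],[0,0,1]])
    return cv2.projectPoints(np.array([X],float),cv2.Rodrigues(np.array(p['R']))[0],np.array(p['t']),K,np.array([p['k1'],0,0,0.]))[0].ravel()
def crop(n,x0,y0,w,h,s,f):
    im=env.read_camera(n)[y0:y0+h,x0:x0+w,::-1];cv2.imwrite(f,cv2.resize(im,None,fx=s,fy=s,interpolation=cv2.INTER_CUBIC))
E
python3 - <<'E'
from h import *
im=cv2.imread('pics/top0.png');hsv=cv2.cvtColor(im,cv2.COLOR_BGR2HSV)
def blobs(m,box):
    x,y,w,h=box;M=np.zeros(m.shape,np.uint8);M[y:y+h,x:x+w]=m[y:y+h,x:x+w]
    cs,_=cv2.findContours(M,cv2.RETR_EXTERNAL,cv2.CHAIN_APPROX_NONE)
    return [cv2.minAreaRect(c) for c in cs if len(c)>12]
# sheet: yellowish
m=((hsv[...,1]>60)&(hsv[...,2]>120)).astype(np.uint8)
for r in blobs(m,(240,165,40,40)):
    print('sheet',r,[on('top',p,.048)[:2].round(4) for p in [r[0],*cv2.boxPoints(r)]])
m=(hsv[...,2]>115).astype(np.uint8)
for r in blobs(m,(190,230,95,45)): print('jack',r,[on('top',p,.01)[:2].round(4) for p in [r[0],*cv2.boxPoints(r)]])
for r in blobs(m,(350,170,33,105)): print('lug',r,[on('top',p,.09)[:2].round(4) for p in [r[0],*cv2.boxPoints(r)]])
m=(hsv[...,2]<60).astype(np.uint8)
for r in blobs(m,(165,240,30,30)): print('pad',r,on('top',r[0],.10)[:2])
a=cv2.resize(im[130:280,160:410],None,fx=3.2,fy=3.2,interpolation=cv2.INTER_CUBIC);cv2.imwrite('pics/c1.png',a)
E
```

```text
sheet ((248.69232177734375, 186.9615478515625), (8.040761947631836, 0.9805806875228882), 78.69007110595703) [array([0.6643, 0.163 ]), array([0.6758, 0.1671]), array([0.6764, 0.1643]), array([0.6529, 0.159 ]), array([0.6523, 0.1618])]
sheet ((262.2754821777344, 190.0394744873047), (12.493325233459473, 24.120323181152344), 43.15238952636719) [array([0.6556, 0.1228]), array([0.6417, 0.1602]), array([0.6947, 0.1127]), array([0.6695, 0.0852]), array([0.6167, 0.1328])]
jack ((236.99996948242188, 252.0), (93.99998474121094, 43.99999237060547), -0.0) [array([0.4718, 0.1996]), array([0.4052, 0.3379]), array([0.5364, 0.3429]), array([0.5392, 0.0595]), array([0.4076, 0.0572])]
lug ((366.0, 222.0), (104.0, 32.0), 90.0) [array([ 0.5623, -0.1789]), array([ 0.7112, -0.1331]), array([ 0.7122, -0.2252]), array([ 0.4167, -0.2239]), array([ 0.4159, -0.1339])]
pad ((180.0, 253.5), (13.0, 20.0), 90.0) [0.46923188 0.34031506]
```

View pics/c1.png

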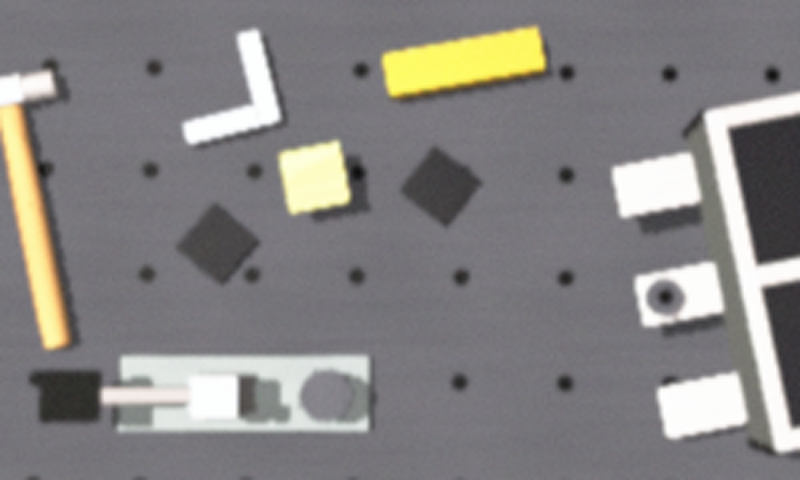

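The crop shows the sheet centred at (314,178), the base-plate corners at (119,354) to (369,431), the saddle at (327,394) and the boss at (664,297). I'll convert these to positions.

```bash
python3 - <<'E'
from h import *
U=lambda a,b:((a+.5)/3.2-.5+160,(b+.5)/3.2-.5+130)
P=lambda a,b,z:on('top',U(a,b),z)[:2]
s=np.array([P(*q,.048) for q in[(278,153),(338,141),(351,203),(290,214)]]);print('sheet',s.mean(0),[np.linalg.norm(s[i]-s[i-1]) for i in range(4)])
e=s[1]-s[0];print(np.degrees(np.arctan2(e[1],e[0])))
j=np.array([P(*q,.010) for q in[(119,354),(369,354),(369,431),(119,431)]]);print('jack',j,j.mean(0));
sd=P(327,394,.055);print('saddle',sd); print('blocktop',P(214,396,.105)); print('paddle',P(69,396,.101))
print('boss',P(664,297,.102), 'lugends',P(617,193,.09),P(639.5,301,.09),P(661.5,414,.09))
d=P(661.5,414,.09)-P(617,193,.09);print('stand +y dir neg, yaw of x:',np.degrees(np.arctan2(d[1],d[0]))+90, np.linalg.norm(d))
# side view checks
for n,X in dict(sheet=[*s.mean(0),.048],boss=[*P(664,297,.102),.102],saddle=[*sd,.055]).items():print(n,pix('side',X))
im=cv2.imread('pics/side0.png')[140:290,200:400];cv2.imwrite('pics/s1.png',cv2.resize(im,None,fx=4,fy=4,interpolation=cv2.INTER_CUBIC))
E
```

```text
sheet [0.66992699 0.13611013] [np.float64(0.05801951014629156), np.float64(0.056480398689513385), np.float64(0.05920118896368644), np.float64(0.05698693948765099)]
-77.88914804636374
jack [[0.50575156 0.32117788]
 [0.50793193 0.08621048]
 [0.43599865 0.08482977]
 [0.43399059 0.31857455]] [0.47091818 0.20269817]
saddle [0.47168411 0.11903721]
blocktop [0.47083085 0.21017854]
paddle [0.46955901 0.33662073]
boss [ 0.56050818 -0.18069669] lugends [ 0.65351191 -0.14027854] [ 0.55725617 -0.16046549] [ 0.45800647 -0.17992195]
stand +y dir neg, yaw of x: -78.53732802866597 0.1994842834966019
sheet [298.20672042 187.49181496]
boss [329.03217221 218.1464788 ]
saddle [257.5904774 203.0943659]
```

View pics/s1.png

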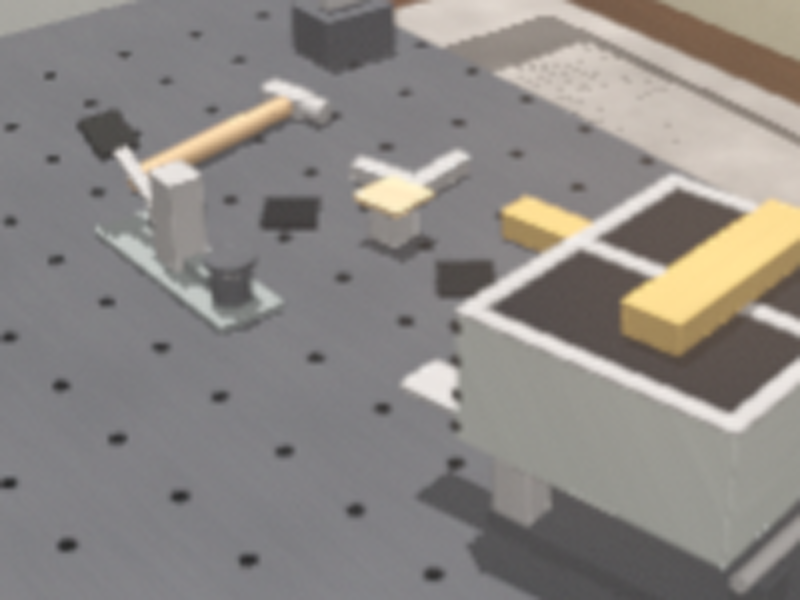

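The side view agrees with the top view to about 1 px: sheet at (298,188), saddle at (257,204). Here are the estimates:

- **Sheet:** (0.670, 0.136), edges at 12°/102°.
- **Jack:** origin (0.471, 0.190), yaw −89.5°.
- **Lift point:** about (0.561, −0.181), yaw −78.5°.

Next is a small move calculator.

```bash
cat > go.py <<'E'
import sys
from h import *
from scipy.spatial.transform import Rotation as Ro
# go.py x y z yaw : rows (tool axes) to a tool-down pose
x,y,z,yaw=map(float,sys.argv[1:5]); mx=float(sys.argv[5]) if len(sys.argv)>5 else .041
o=env.get_obs();p=np.array(o['tool_pos']);R=Ro.from_euler('xyz',o['tool_rot'],degrees=True)
print('at',p.round(4),np.round(o['tool_rot'],2),'t',round(o['time_s'],2),'F',np.round(o['force'],1),'w',round(o['grip_width'],4))
T=Ro.from_euler('xyz',[180,0,yaw],degrees=True);g=np.array([x,y,z])
rv=(R.inv()*T).as_rotvec(degrees=True);n=max(1,int(np.ceil(max(np.linalg.norm(g-p)/mx,np.linalg.norm(rv)/7))))
for i in range(n):
    Ri=R*Ro.from_rotvec(rv*i/n,degrees=True);print(i+1,Ri.inv().apply((g-p)/n).round(4).tolist(),(rv/n).round(2).tolist())
E
python3 go.py .67 .136 .13 102.1
```

```text
at [0.2299 0.6075 0.2216] [1.800e+02 1.000e-01 6.927e+01] t 0.1 F [-0.6  0.8  0.3] w 0.0869
1 [-0.0178, 0.0362, 0.0058] [-0.0, 0.01, -2.05]
2 [-0.0191, 0.0355, 0.0058] [-0.0, 0.01, -2.05]
3 [-0.0204, 0.0348, 0.0058] [-0.0, 0.01, -2.05]
4 [-0.0216, 0.034, 0.0058] [-0.0, 0.01, -2.05]
5 [-0.0228, 0.0332, 0.0058] [-0.0, 0.01, -2.05]
6 [-0.024, 0.0324, 0.0058] [-0.0, 0.01, -2.05]
7 [-0.0251, 0.0315, 0.0057] [-0.0, 0.01, -2.05]
8 [-0.0262, 0.0306, 0.0057] [-0.0, 0.01, -2.05]
9 [-0.0273, 0.0296, 0.0057] [-0.0, 0.01, -2.05]
10 [-0.0284, 0.0286, 0.0057] [-0.0, 0.01, -2.05]
11 [-0.0294, 0.0276, 0.0057] [-0.0, 0.01, -2.05]
12 [-0.0303, 0.0265, 0.0057] [-0.0, 0.01, -2.05]
13 [-0.0313, 0.0254, 0.0057] [-0.0, 0.01, -2.05]
14 [-0.0322, 0.0243, 0.0057] [-0.0, 0.01, -2.05]
15 [-0.033, 0.0231, 0.0057] [-0.0, 0.01, -2.05]
16 [-0.0338, 0.0219, 0.0057] [-0.0, 0.01, -2.05]
```

carry_out(
  plan=[
    {"grip":0,"dp":[-0.018,0.036,0.004],"rotation":[0,0,-2]},
    {"grip":0,"dp":[-0.019,0.0355,0.004],"rotation":[0,0,-2]},
    {"grip":0,"dp":[-0.0204,0.0348,0.004],"rotation":[0,0,-2]},
    {"grip":0,"dp":[-0.0216,0.034,0.004],"rotation":[0,0,-2]},
    {"grip":0,"dp":[-0.0228,0.0332,0.004],"rotation":[0,0,-2]},
    {"grip":0,"dp":[-0.024,0.0324,0.004],"rotation":[0,0,-2]},
    {"grip":0,"dp":[-0.025,0.0315,0.004],"rotation":[0,0,-2]},
    {"grip":0,"dp":[-0.026,0.0306,0.004],"rotation":[0,0,-2]},
  ],
)

```text
time_s: 0.77
tool_pos: [0.4455, 0.3747, 0.1827]
tool_rot: [-179.4, 0.0, 87.4]
force: [1.9, -0.1, 0.5]
grip_width: 0.0867
```

carry_out(
  plan=[
    {"grip":0,"dp":[-0.0273,0.0296,0.004],"rotation":[0,0,-2]},
    {"grip":0,"dp":[-0.0284,0.0286,0.004],"rotation":[0,0,-2]},
    {"grip":0,"dp":[-0.0294,0.0276,0.004],"rotation":[0,0,-2]},
    {"grip":0,"dp":[-0.0303,0.0265,0.004],"rotation":[0,0,-2]},
    {"grip":0,"dp":[-0.0313,0.0254,0.004],"rotation":[0,0,-2]},
    {"grip":0,"dp":[-0.0322,0.0243,0.004],"rotation":[0,0,-2]},
    {"grip":0,"dp":[-0.033,0.023,0.004],"rotation":[0,0,-2]},
    {"grip":0,"dp":[-0.0338,0.022,0.004],"rotation":[0,0,-2]},
  ],
)

```text
time_s: 1.43
tool_pos: [0.6755, 0.1367, 0.1443]
tool_rot: [-179.2, -0.1, 104.3]
force: [0.5, 0.5, 0.2]
grip_width: 0.0871
```

```bash
python3 go.py .67 .136 .11 102.1
```

```text
at [0.6755 0.1367 0.1443] [-1.7917e+02 -1.1000e-01  1.0434e+02] t 1.43 F [0.5 0.5 0.2] w 0.0871
1 [0.0006, -0.005, 0.0344] [-0.83, -0.09, 2.24]
```

carry_out(
  plan=[
    {"grip":0,"dp":[0.001,-0.006,0.034],"rotation":[-0.8,0,2.2]},
    {"grip":0,"dp":[0,0,0.03],"rotation":[0,0,0]},
    {"grip":0,"dp":[0,0,0],"rotation":[0,0,0]},
  ],
)

```text
time_s: 1.68
tool_pos: [0.6774, 0.1197, 0.0779]
tool_rot: [179.7, 0.5, 101.1]
force: [-1.1, -1.3, -0.7]
grip_width: 0.0872
```

```bash
python3 go.py .67 .136 .028 102.1; python3 -c "
from h import *
crop('top',170,120,200,150,4,'pics/c2.png')"
```

```text
at [0.6774 0.1197 0.0779] [179.74   0.47 101.11] t 1.68 F [-1.1 -1.3 -0.7] w 0.0872
1 [0.0089, -0.0022, 0.0248] [0.13, 0.23, -0.5]
2 [0.0089, -0.002, 0.0249] [0.13, 0.23, -0.5]
```

View pics/c2.png

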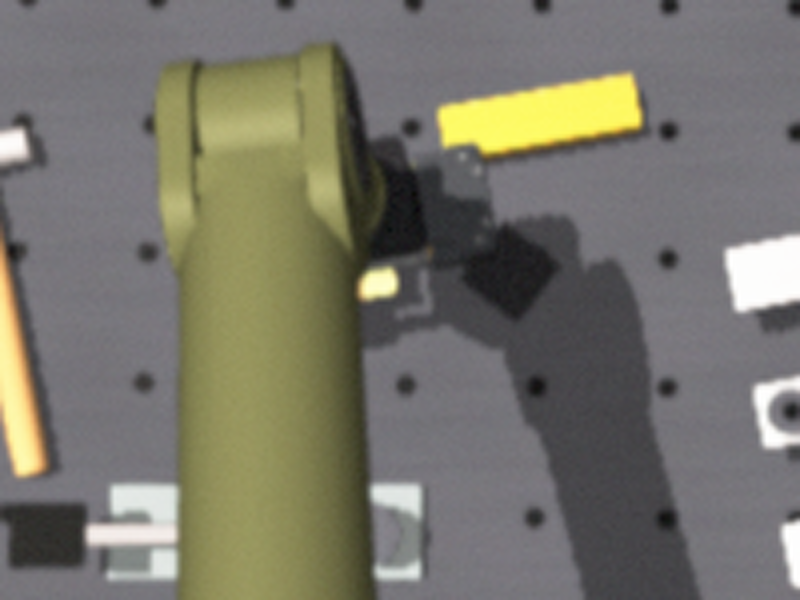

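The arm hides most of the sheet; its corner shows at (380,283). The tool coasted about 17 mm, so I'll settle it before going down.

carry_out(
  plan=[
    {"grip":0,"dp":[0.0178,-0.004,0],"rotation":[0.2,0.4,-1]},
    {"grip":0,"dp":[0,0,0],"rotation":[0,0,0]},
    {"grip":0,"dp":[0,0,0],"rotation":[0,0,0]},
  ],
)

```text
time_s: 1.98
tool_pos: [0.6705, 0.1416, 0.0837]
tool_rot: [179.7, -0.1, 102.4]
force: [1.1, -0.4, 0.9]
grip_width: 0.0869
```

```bash
python3 go.py .67 .136 .028 102.1
```

```text
at [0.6705 0.1416 0.0837] [ 1.7971e+02 -1.1000e-01  1.0240e+02] t 1.98 F [ 1.1 -0.4  0.9] w 0.0869
1 [-0.0027, -0.001, 0.0279] [0.14, -0.05, 0.15]
2 [-0.0027, -0.0009, 0.0279] [0.14, -0.05, 0.15]
```

carry_out(
  plan=[
    {"grip":0,"dp":[-0.003,-0.0005,0.015],"rotation":[0.1,0,0.1]},
    {"grip":0,"dp":[-0.001,-0.0005,0.015],"rotation":[0,0,0]},
    {"grip":0,"dp":[0,0,0.012],"rotation":[0,0,0]},
    {"grip":0,"dp":[0,0,0.006],"rotation":[0,0,0]},
    {"grip":0,"dp":[0,0,0],"rotation":[0,0,0]},
    {"grip":0,"dp":[0,0,0],"rotation":[0,0,0]},
  ],
)

```text
time_s: 2.48
tool_pos: [0.6728, 0.1443, 0.0381]
tool_rot: [179.2, -0.3, 102.8]
force: [0.2, 0.0, 0.7]
grip_width: 0.087
```

```bash
python3 go.py .67 .136 .028 102.1
```

```text
at [0.6728 0.1443 0.0381] [179.25  -0.27 102.78] t 2.48 F [0.2 0.  0.7] w 0.087
1 [-0.0075, -0.0047, 0.01] [0.75, -0.28, 0.68]
```

carry_out(
  plan=[
    {"grip":0,"dp":[-0.007,-0.003,0.007],"rotation":[0.6,-0.2,0.6]},
    {"grip":0,"dp":[0,0,0.002],"rotation":[0,0,0]},
    {"grip":0,"dp":[0,0,0],"rotation":[0,0,0]},
  ],
)

```text
time_s: 2.73
tool_pos: [0.6722, 0.1362, 0.0292]
tool_rot: [179.8, -0.0, 102.1]
force: [0.1, -0.0, -0.6]
grip_width: 0.0868
```

```bash
python3 go.py .67 .136 .028 102.1
```

```text
at [0.6722 0.1362 0.0292] [ 1.7982e+02 -5.0000e-02  1.0212e+02] t 2.73 F [ 0.1 -0.  -0.6] w 0.0868
1 [0.0003, -0.0022, 0.0012] [0.18, -0.05, 0.02]
```

Close on the sheet.

carry_out(
  plan=[
    {"grip":1,"dp":[0,-0.001,0],"rotation":[0,0,0]},
    {"grip":1,"dp":[0,0,0],"rotation":[0,0,0]},
    {"grip":1,"dp":[0,0,0],"rotation":[0,0,0]},
    {"grip":1,"dp":[0,0,0],"rotation":[0,0,0]},
    {"grip":1,"dp":[0,0,0],"rotation":[0,0,0]},
    {"grip":1,"dp":[0,0,0],"rotation":[0,0,0]},
  ],
  force=12,
)

```text
time_s: 3.23
tool_pos: [0.6721, 0.1353, 0.0305]
tool_rot: [179.7, -0.0, 102.1]
force: [0.1, 1.1, -0.2]
grip_width: 0.0558
```

```bash
python3 go.py .67 .136 .14 102.1
```

```text
at [0.6721 0.1353 0.0305] [ 1.7971e+02 -4.0000e-02  1.0205e+02] t 3.23 F [ 0.1  1.1 -0.2] w 0.0558
1 [0.0004, -0.0004, -0.0365] [0.1, -0.01, -0.02]
2 [0.0004, -0.0005, -0.0365] [0.1, -0.01, -0.02]
3 [0.0004, -0.0006, -0.0365] [0.1, -0.01, -0.02]
```

carry_out(
  plan=[
    {"grip":1,"dp":[0,0,-0.015],"rotation":[0,0,0]},
    {"grip":1,"dp":[0,0,-0.025],"rotation":[0,0,0]},
    {"grip":1,"dp":[0,0,-0.025],"rotation":[0,0,0]},
    {"grip":1,"dp":[0,0,-0.02],"rotation":[0,0,0]},
    {"grip":1,"dp":[0,0,-0.01],"rotation":[0,0,0]},
  ],
)

```text
time_s: 3.65
tool_pos: [0.6682, 0.1349, 0.124]
tool_rot: [-179.7, -0.0, 102.1]
force: [0.6, -0.4, -0.4]
grip_width: 0.0558
```

```bash
python3 go.py .4715 .118 .13 0.5 .016
```

```text
at [0.6682 0.1349 0.124 ] [-1.7972e+02 -2.0000e-02  1.0209e+02] t 3.65 F [ 0.6 -0.4 -0.4] w 0.0558
1 [0.0016, -0.0131, -0.0003] [-0.01, 0.02, 6.77]
2 [0.0001, -0.0132, -0.0003] [-0.01, 0.02, 6.77]
3 [-0.0015, -0.0131, -0.0003] [-0.01, 0.02, 6.77]
4 [-0.003, -0.0128, -0.0003] [-0.01, 0.02, 6.77]
5 [-0.0045, -0.0124, -0.0004] [-0.01, 0.02, 6.77]
6 [-0.0059, -0.0118, -0.0004] [-0.01, 0.02, 6.77]
7 [-0.0073, -0.011, -0.0004] [-0.01, 0.02, 6.77]
8 [-0.0085, -0.01, -0.0004] [-0.01, 0.02, 6.77]
9 [-0.0096, -0.009, -0.0004] [-0.01, 0.02, 6.77]
10 [-0.0106, -0.0078, -0.0004] [-0.01, 0.02, 6.77]
11 [-0.0115, -0.0065, -0.0004] [-0.01, 0.02, 6.77]
12 [-0.0121, -0.0051, -0.0004] [-0.01, 0.02, 6.77]
13 [-0.0127, -0.0036, -0.0004] [-0.01, 0.02, 6.77]
14 [-0.013, -0.0021, -0.0004] [-0.01, 0.02, 6.77]
15 [-0.0131, -0.0005, -0.0004] [-0.01, 0.02, 6.77]
```

carry_out(
  plan=[
    {"grip":1,"dp":[0.0016,-0.013,0],"rotation":[0,0,6.7]},
    {"grip":1,"dp":[0,-0.013,0],"rotation":[0,0,6.7]},
    {"grip":1,"dp":[-0.0015,-0.013,0],"rotation":[0,0,6.7]},
    {"grip":1,"dp":[-0.003,-0.0128,0],"rotation":[0,0,6.7]},
    {"grip":1,"dp":[-0.0045,-0.0124,0],"rotation":[0,0,6.7]},
    {"grip":1,"dp":[-0.006,-0.0118,0],"rotation":[0,0,6.7]},
    {"grip":1,"dp":[-0.0073,-0.011,0],"rotation":[0,0,6.7]},
    {"grip":1,"dp":[-0.0085,-0.01,0],"rotation":[0,0,6.7]},
  ],
)

```text
time_s: 4.32
tool_pos: [0.5629, 0.1267, 0.126]
tool_rot: [179.9, -0.2, 46.0]
force: [0.2, 0.7, 0.4]
grip_width: 0.0557
```

carry_out(
  plan=[
    {"grip":1,"dp":[-0.0096,-0.009,0],"rotation":[0,0,6.7]},
    {"grip":1,"dp":[-0.0106,-0.0078,0],"rotation":[0,0,6.7]},
    {"grip":1,"dp":[-0.0115,-0.0065,0],"rotation":[0,0,6.7]},
    {"grip":1,"dp":[-0.012,-0.005,0],"rotation":[0,0,6.7]},
    {"grip":1,"dp":[-0.0127,-0.0036,0],"rotation":[0,0,6.7]},
    {"grip":1,"dp":[-0.013,-0.002,0],"rotation":[0,0,5]},
    {"grip":1,"dp":[-0.008,0,0],"rotation":[0,0,2]},
    {"grip":1,"dp":[-0.002,0,0],"rotation":[0,0,0]},
  ],
)

```text
time_s: 4.98
tool_pos: [0.4653, 0.1223, 0.1228]
tool_rot: [-179.9, 0.1, 3.2]
force: [0.1, 0.5, -0.6]
grip_width: 0.0558
```

```bash
python3 go.py .4715 .118 .075 0.5
```

```text
at [0.4653 0.1223 0.1228] [-1.7992e+02  1.1000e-01  3.2300e+00] t 4.98 F [ 0.1  0.5 -0.6] w 0.0558
1 [0.003, 0.0023, 0.0239] [-0.04, 0.06, 1.36]
2 [0.003, 0.0023, 0.0239] [-0.04, 0.06, 1.36]
```

carry_out(
  plan=[
    {"grip":1,"dp":[0.005,0.0035,0.01],"rotation":[0,0,1.4]},
    {"grip":1,"dp":[0.002,0.001,0.012],"rotation":[0,0,1]},
    {"grip":1,"dp":[0,0,0.01],"rotation":[0,0,0]},
    {"grip":1,"dp":[0,0,0.008],"rotation":[0,0,0]},
    {"grip":1,"dp":[0,0,0.002],"rotation":[0,0,0]},
  ],
)

```text
time_s: 5.4
tool_pos: [0.4753, 0.1177, 0.0775]
tool_rot: [-179.9, -0.1, 0.8]
force: [-0.7, -0.2, -1.1]
grip_width: 0.056
```

```bash
python3 go.py .4715 .118 .055 0.5;python3 -c "
from h import *
crop('side',200,140,120,90,6,'pics/s2.png')"
```

```text
at [0.4753 0.1177 0.0775] [-1.7988e+02 -8.0000e-02  8.5000e-01] t 5.4 F [-0.7 -0.2 -1.1] w 0.056
1 [-0.0038, -0.0003, 0.0225] [-0.12, -0.08, 0.35]
```

View pics/s2.png

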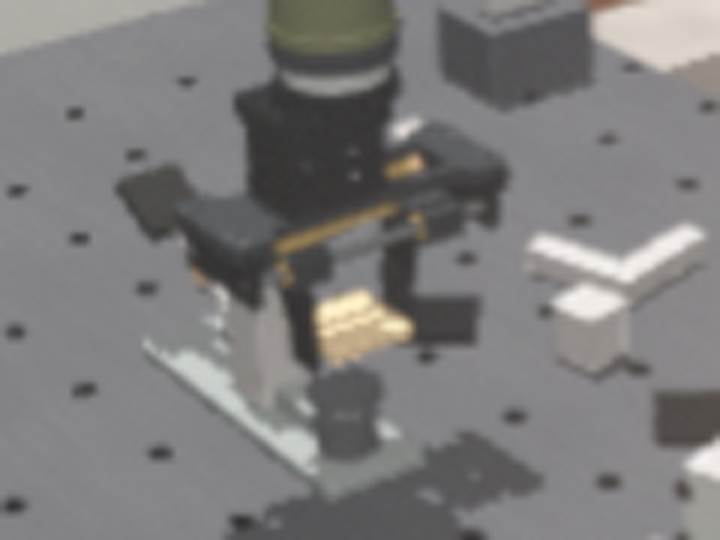

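The sheet is held level at (360,325), directly over the saddle at (345,385). I'll lower it.

carry_out(
  plan=[
    {"grip":1,"dp":[-0.004,0,0.01],"rotation":[0,0,0.3]},
    {"grip":1,"dp":[0,0,0.008],"rotation":[0,0,0]},
    {"grip":1,"dp":[0,0,0.004],"rotation":[0,0,0]},
    {"grip":1,"dp":[0,0,0],"rotation":[0,0,0]},
    {"grip":1,"dp":[0,0,0],"rotation":[0,0,0]},
  ],
)

```text
time_s: 5.87
tool_pos: [0.4711, 0.1175, 0.0528]
tool_rot: [-179.9, -0.0, 0.6]
force: [-0.6, -0.0, 0.3]
grip_width: 0.0557
```

```bash
python3 go.py .4715 .118 .0455 0.5
```

```text
at [0.4711 0.1175 0.0528] [-1.7994e+02 -4.0000e-02  5.5000e-01] t 5.87 F [-0.6 -0.   0.3] w 0.0557
1 [0.0004, -0.0005, 0.0073] [-0.06, -0.04, 0.05]
```

carry_out(
  plan=[
    {"grip":1,"dp":[0,0,0.004],"rotation":[0,0,0]},
    {"grip":1,"dp":[0,0,0.003],"rotation":[0,0,0]},
    {"grip":1,"dp":[0,0,0.001],"rotation":[0,0,0]},
    {"grip":1,"dp":[0,0,0],"rotation":[0,0,0]},
  ],
)

```text
time_s: 6.2
tool_pos: [0.4719, 0.1179, 0.0452]
tool_rot: [-179.9, -0.1, 0.6]
force: [-0.0, -0.5, 1.2]
grip_width: 0.0559
```

```bash
python3 go.py .4715 .118 .0455 0.5
```

```text
at [0.4719 0.1179 0.0452] [-1.7989e+02 -1.3000e-01  5.7000e-01] t 6.2 F [-0.  -0.5  1.2] w 0.0559
1 [-0.0004, -0.0001, -0.0003] [-0.11, -0.13, 0.07]
```

carry_out(
  plan=[
    {"grip":0,"dp":[0,0,0.0005],"rotation":[0,0,0]},
    {"grip":0,"dp":[0,0,0],"rotation":[0,0,0]},
    {"grip":0,"dp":[0,0,0],"rotation":[0,0,0]},
    {"grip":0,"dp":[0,0,0],"rotation":[0,0,0]},
    {"grip":0,"dp":[0,0,-0.015],"rotation":[0,0,0]},
    {"grip":0,"dp":[0,0,-0.03],"rotation":[0,0,0]},
    {"grip":0,"dp":[0,0,-0.035],"rotation":[0,0,0]},
    {"grip":0,"dp":[0,0,-0.035],"rotation":[0,0,0]},
  ],
)

```text
time_s: 6.87
tool_pos: [0.466, 0.1157, 0.1559]
tool_rot: [179.7, 0.7, 0.6]
force: [1.7, 0.9, -0.1]
grip_width: 0.0865
```

```bash
python3 go.py .471 .210 .16 0.5 .025
```

```text
at [0.466  0.1157 0.1559] [179.69   0.69   0.55] t 6.87 F [ 1.7  0.9 -0.1] w 0.0865
1 [0.0015, -0.0236, -0.0012] [0.08, 0.17, 0.01]
2 [0.0015, -0.0236, -0.0011] [0.08, 0.17, 0.01]
3 [0.0015, -0.0236, -0.0011] [0.08, 0.17, 0.01]
4 [0.0015, -0.0236, -0.0011] [0.08, 0.17, 0.01]
```

carry_out(
  plan=[
    {"grip":0,"dp":[0.0015,-0.02,0],"rotation":[0,0.2,0]},
    {"grip":0,"dp":[0.0015,-0.024,0],"rotation":[0,0.2,0]},
    {"grip":0,"dp":[0.0015,-0.024,0],"rotation":[0,0.2,0]},
    {"grip":0,"dp":[0.0015,-0.016,0],"rotation":[0,0,0]},
    {"grip":0,"dp":[0,-0.004,0],"rotation":[0,0,0]},
    {"grip":0,"dp":[0,0,0],"rotation":[0,0,0]},
  ],
)

```text
time_s: 7.37
tool_pos: [0.4782, 0.2079, 0.1674]
tool_rot: [-179.7, -1.0, 0.3]
force: [0.3, -0.6, -0.6]
grip_width: 0.0875
```

```bash
python3 go.py .471 .210 .066 0.5 .025;python3 -c "
from h import *
print(pix('side',[.4717,.1195,.063]),pix('top',[.4717,.1195,.063]))
a=[]
for n,x,y in(('top',195,205),('side',205,160)):
    crop(n,x,y,100,80,4,'/tmp/a.png');a.append(cv2.imread('/tmp/a.png'))
cv2.imwrite('pics/d1.png',np.hstack(a))"
```

```text
at [0.4782 0.2079 0.1674] [-179.72   -0.97    0.3 ] t 7.37 F [ 0.3 -0.6 -0.6] w 0.0875
1 [-0.0018, -0.0003, 0.0203] [-0.06, -0.19, -0.04]
2 [-0.0017, -0.0003, 0.0203] [-0.06, -0.19, -0.04]
3 [-0.0016, -0.0004, 0.0203] [-0.06, -0.19, -0.04]
4 [-0.0016, -0.0004, 0.0203] [-0.06, -0.19, -0.04]
5 [-0.0015, -0.0004, 0.0203] [-0.06, -0.19, -0.04]
[257.40195567 201.14555504] [261.31621561 252.86825686]
```

View pics/d1.png

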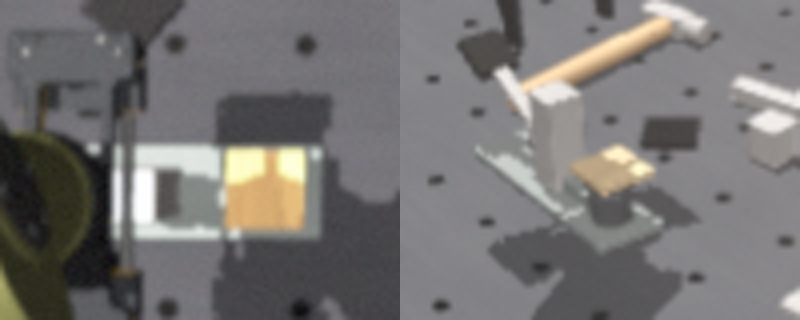

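The sheet lies flat on the saddle, centred at top pixel (261.2,252.5) against an expected (261.3,252.9). Next I'll descend onto the grip block.

carry_out(
  plan=[
    {"grip":0,"dp":[-0.006,-0.001,0.012],"rotation":[0,-0.8,0]},
    {"grip":0,"dp":[-0.001,-0.001,0.02],"rotation":[0,-0.2,0]},
    {"grip":0,"dp":[0,0,0.02],"rotation":[0,0,0]},
    {"grip":0,"dp":[0,0,0.02],"rotation":[0,0,0]},
    {"grip":0,"dp":[0,0,0.01],"rotation":[0,0,0]},
    {"grip":0,"dp":[0,0,0.003],"rotation":[0,0,0]},
  ],
)

```text
time_s: 7.97
tool_pos: [0.4703, 0.2008, 0.0765]
tool_rot: [-179.8, 0.3, -0.4]
force: [0.4, 0.1, 0.6]
grip_width: 0.0871
```

```bash
python3 go.py .471 .210 .066 0.5 .025
```

```text
at [0.4703 0.2008 0.0765] [-179.82    0.27   -0.42] t 7.97 F [0.4 0.1 0.6] w 0.0871
1 [0.0007, -0.0091, 0.0105] [-0.18, 0.26, -0.92]
```

carry_out(
  plan=[
    {"grip":0,"dp":[0,-0.008,0.006],"rotation":[0,0.2,-0.8]},
    {"grip":0,"dp":[0,-0.001,0.004],"rotation":[0,0,0]},
    {"grip":0,"dp":[0,0,0.001],"rotation":[0,0,0]},
    {"grip":0,"dp":[0,0,0],"rotation":[0,0,0]},
  ],
)

```text
time_s: 8.3
tool_pos: [0.4701, 0.2092, 0.0643]
tool_rot: [-179.9, 0.1, 0.3]
force: [0.2, 0.3, -0.2]
grip_width: 0.0873
```

```bash
python3 go.py .471 .210 .064 0.5 .025
```

```text
at [0.4701 0.2092 0.0643] [-1.7986e+02  1.3000e-01  3.3000e-01] t 8.3 F [ 0.2  0.3 -0.2] w 0.0873
1 [0.0009, -0.0008, 0.0003] [-0.14, 0.13, -0.17]
```

carry_out(
  plan=[
    {"grip":0.5,"dp":[0.0005,0,0],"rotation":[0,0,0]},
    {"grip":0.55,"dp":[0,0,0],"rotation":[0,0,0]},
    {"grip":0.6,"dp":[0,0,0],"rotation":[0,0,0]},
    {"grip":0.7,"dp":[0,0,0],"rotation":[0,0,0]},
    {"grip":1,"dp":[0,0,0],"rotation":[0,0,0]},
    {"grip":1,"dp":[0,0,0],"rotation":[0,0,0]},
  ],
  force=20,
)

```text
time_s: 8.8
tool_pos: [0.4727, 0.2105, 0.0672]
tool_rot: [-179.7, -0.1, 0.4]
force: [-0.5, 0.2, 0.4]
grip_width: 0.0549
```

carry_out(
  plan=[
    {"grip":1,"dp":[0,0,0],"rotation":[0,0,0]},
    {"grip":1,"dp":[0,0,0],"rotation":[0,0,0]},
    {"grip":1,"dp":[0,0,-0.002],"rotation":[0,0,0]},
    {"grip":1,"dp":[0,0,-0.003],"rotation":[0,0,0]},
    {"grip":1,"dp":[0,0,-0.003],"rotation":[0,0,0]},
    {"grip":1,"dp":[0,0,-0.003],"rotation":[0,0,0]},
    {"grip":1,"dp":[0,0,-0.001],"rotation":[0,0,0]},
  ],
  force=55,
)

```text
time_s: 9.38
tool_pos: [0.4652, 0.2078, 0.0741]
tool_rot: [179.9, 0.7, 0.4]
force: [-0.2, 0.9, -9.0]
grip_width: 0.0356
```

```bash
python3 go.py .528 -.02 .070 11.5 .012; python3 -c "
from h import *
o=env.get_obs();print(o['wrist_torque'])"
```

```text
at [0.4652 0.2078 0.0741] [179.92   0.73   0.36] t 9.38 F [-0.2  0.9 -9. ] w 0.0356
1 [0.0031, 0.0114, 0.0002] [0.0, 0.04, -0.56]
2 [0.003, 0.0114, 0.0002] [0.0, 0.04, -0.56]
3 [0.0028, 0.0115, 0.0002] [0.0, 0.04, -0.56]
4 [0.0027, 0.0115, 0.0002] [0.0, 0.04, -0.56]
5 [0.0026, 0.0115, 0.0002] [0.0, 0.04, -0.56]
6 [0.0025, 0.0115, 0.0002] [0.0, 0.04, -0.56]
7 [0.0024, 0.0116, 0.0002] [0.0, 0.04, -0.56]
8 [0.0023, 0.0116, 0.0002] [0.0, 0.04, -0.56]
9 [0.0022, 0.0116, 0.0002] [0.0, 0.04, -0.56]
10 [0.0021, 0.0116, 0.0002] [0.0, 0.04, -0.56]
11 [0.0019, 0.0117, 0.0002] [0.0, 0.04, -0.56]
12 [0.0018, 0.0117, 0.0002] [0.0, 0.04, -0.56]
13 [0.0017, 0.0117, 0.0002] [0.0, 0.04, -0.56]
14 [0.0016, 0.0117, 0.0002] [0.0, 0.04, -0.56]
15 [0.0015, 0.0117, 0.0002] [0.0, 0.04, -0.56]
16 [0.0014, 0.0117, 0.0002] [0.0, 0.04, -0.56]
17 [0.0013, 0.0117, 0.0002] [0.0, 0.04, -0.56]
18 [0.0011, 0.0118, 0.0002] [0.0, 0.04, -0.56]
19 [0.001, 0.0118, 0.0002] [0.0, 0.04, -0.56]
20 [0.0009, 0.0118, 0.0002] [0.0, 0.04, -0.56]
[ 0.03845344 -0.00069104  0.00509908]
```

The jack is clear of the table (force −9 N). I'll carry it gently to a point in front of the stand.

carry_out(
  plan=[
    {"grip":1,"dp":[0.001,0.003,0],"rotation":[0,0,-0.2]},
    {"grip":1,"dp":[0.0015,0.005,0],"rotation":[0,0,-0.3]},
    {"grip":1,"dp":[0.002,0.007,0],"rotation":[0,0,-0.4]},
    {"grip":1,"dp":[0.0022,0.0085,0],"rotation":[0,0,-0.4]},
    {"grip":1,"dp":[0.0022,0.0085,0],"rotation":[0,0,-0.4]},
    {"grip":1,"dp":[0.0022,0.0085,0],"rotation":[0,0,-0.4]},
    {"grip":1,"dp":[0.0022,0.0085,0],"rotation":[0,0,-0.4]},
    {"grip":1,"dp":[0.0022,0.0085,0],"rotation":[0,0,-0.4]},
  ],
)

```text
time_s: 10.05
tool_pos: [0.4829, 0.1452, 0.0722]
tool_rot: [179.8, 0.8, 3.6]
force: [0.2, 0.1, -10.1]
grip_width: 0.0355
```

```bash
python3 go.py .526 -.01 .075 11.5 .009
```

```text
at [0.4829 0.1452 0.0722] [179.84   0.84   3.62] t 10.05 F [  0.2   0.1 -10.1] w 0.0355
1 [0.0018, 0.0088, -0.0002] [0.01, 0.05, -0.44]
2 [0.0018, 0.0088, -0.0002] [0.01, 0.05, -0.44]
3 [0.0017, 0.0088, -0.0002] [0.01, 0.05, -0.44]
4 [0.0016, 0.0088, -0.0002] [0.01, 0.05, -0.44]
5 [0.0016, 0.0088, -0.0002] [0.01, 0.05, -0.44]
6 [0.0015, 0.0088, -0.0002] [0.01, 0.05, -0.44]
7 [0.0014, 0.0088, -0.0002] [0.01, 0.05, -0.44]
8 [0.0014, 0.0088, -0.0002] [0.01, 0.05, -0.44]
9 [0.0013, 0.0089, -0.0002] [0.01, 0.05, -0.44]
10 [0.0012, 0.0089, -0.0002] [0.01, 0.05, -0.44]
11 [0.0012, 0.0089, -0.0002] [0.01, 0.05, -0.44]
12 [0.0011, 0.0089, -0.0002] [0.01, 0.05, -0.44]
13 [0.001, 0.0089, -0.0002] [0.01, 0.05, -0.44]
14 [0.001, 0.0089, -0.0002] [0.01, 0.05, -0.44]
15 [0.0009, 0.0089, -0.0002] [0.01, 0.05, -0.44]
16 [0.0008, 0.0089, -0.0002] [0.01, 0.05, -0.44]
17 [0.0008, 0.0089, -0.0002] [0.01, 0.05, -0.44]
18 [0.0007, 0.0089, -0.0002] [0.01, 0.05, -0.44]
```

carry_out(
  plan=[
    {"grip":1,"dp":[0.0018,0.0088,-0.0005],"rotation":[0,0.1,-0.4]},
    {"grip":1,"dp":[0.0018,0.0088,-0.0005],"rotation":[0,0.1,-0.4]},
    {"grip":1,"dp":[0.0017,0.0088,-0.0005],"rotation":[0,0.1,-0.4]},
    {"grip":1,"dp":[0.0016,0.0088,-0.0005],"rotation":[0,0.1,-0.4]},
    {"grip":1,"dp":[0.0016,0.0088,-0.0005],"rotation":[0,0.1,-0.4]},
    {"grip":1,"dp":[0.0015,0.0088,-0.0005],"rotation":[0,0.1,-0.4]},
    {"grip":1,"dp":[0.0014,0.0088,-0.0005],"rotation":[0,0.1,-0.4]},
    {"grip":1,"dp":[0.0014,0.0088,-0.0005],"rotation":[0,0.1,-0.4]},
  ],
)

```text
time_s: 10.72
tool_pos: [0.5031, 0.0635, 0.0756]
tool_rot: [179.7, 0.1, 6.8]
force: [-0.2, 0.3, -7.9]
grip_width: 0.0356
```

carry_out(
  plan=[
    {"grip":1,"dp":[0.0013,0.0088,-0.0003],"rotation":[0,0,-0.4]},
    {"grip":1,"dp":[0.0012,0.0088,-0.0003],"rotation":[0,0,-0.4]},
    {"grip":1,"dp":[0.0012,0.0088,-0.0003],"rotation":[0,0,-0.4]},
    {"grip":1,"dp":[0.001,0.008,-0.0003],"rotation":[0,0,-0.4]},
    {"grip":1,"dp":[0.001,0.006,0],"rotation":[0,0,-0.4]},
    {"grip":1,"dp":[0.0005,0.004,0],"rotation":[0,0,-0.3]},
    {"grip":1,"dp":[0.0003,0.002,0],"rotation":[0,0,-0.2]},
    {"grip":1,"dp":[0,0.001,0],"rotation":[0,0,-0.1]},
  ],
)

```text
time_s: 11.38
tool_pos: [0.5158, 0.0051, 0.0768]
tool_rot: [179.5, 0.2, 9.1]
force: [0.0, 0.1, -9.3]
grip_width: 0.0355
```

```bash
python3 go.py .526 -.01 .072 11.5 .009;python3 -c "
from h import *
a=[]
for n,x,y in(('top',270,180),('side',250,160)):
    crop(n,x,y,120,110,3.3,'/tmp/a.png');a.append(cv2.imread('/tmp/a.png'))
cv2.imwrite('pics/d2.png',np.hstack(a))"
```

```text
at [0.5158 0.0051 0.0768] [179.5    0.18   9.11] t 11.38 F [ 0.   0.1 -9.3] w 0.0355
1 [0.0026, 0.0055, 0.0016] [0.16, 0.06, -0.79]
2 [0.0025, 0.0055, 0.0016] [0.16, 0.06, -0.79]
3 [0.0024, 0.0056, 0.0016] [0.16, 0.06, -0.79]
```

View pics/d2.png

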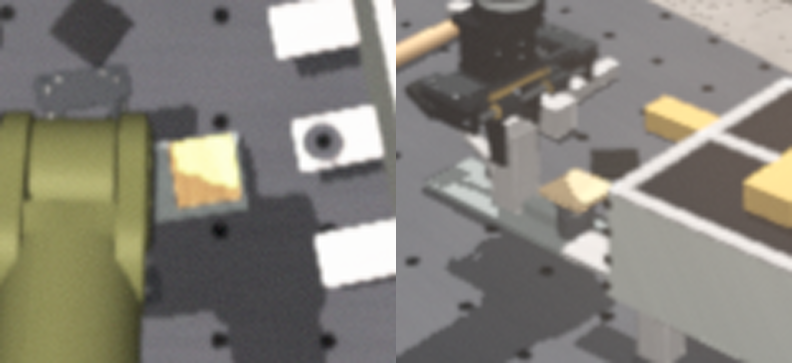

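The sheet is still centred on the saddle: top crop centre about (206,171), boss at (322,140). I'll compare this with the pose expected from the tool.

```bash
python3 -c "
from h import *
U=lambda a,b:((a+.5)/3.3-.5+270,(b+.5)/3.3-.5+180)
s=on('top',U(206,171),.073);b=on('top',U(322.5,140.5),.102);print(s,b)
o=env.get_obs();y=np.radians(o['tool_rot'][2]-90);print(o['tool_pos'][:2]+.09*np.array([np.cos(y),np.sin(y)]))
"; python3 go.py .526 -.01 .072 11.5 .009
```

```text
[ 0.53489409 -0.08343384  0.073     ] [ 0.56119278 -0.18132387  0.102     ]
[ 0.52994613 -0.08331676]
at [0.5157 0.0055 0.0767] [179.51   0.19   9.12] t 11.48 F [-0.7 -0.2 -9.8] w 0.0359
1 [0.0026, 0.0056, 0.0016] [0.16, 0.07, -0.79]
2 [0.0025, 0.0057, 0.0016] [0.16, 0.07, -0.79]
3 [0.0024, 0.0057, 0.0016] [0.16, 0.07, -0.79]
```

```bash
python3 -c "
from h import *
im=env.read_camera('top');
cv2.imwrite('pics/d3.png',cv2.resize(im[205:260,300:375,::-1],None,fx=10,fy=10,interpolation=cv2.INTER_CUBIC))
o=env.get_obs();t=np.radians(o['tool_rot'][2]-90);d=np.array([np.cos(t),np.sin(t)]);n=np.array([-d[1],d[0]]);p=np.array(o['tool_pos'][:2])
for a,b,z in((.125,.035,.020),(.125,-.035,.02),(.118,.028,.073),(.118,-.028,.073),(.062,-.028,.073),(.062,.028,.073)):
  u=pix('top',[*(p+a*d+b*n),z]);print(((u-[300,205]+.5)*10-.5).round())
"
```

```text
[413. 156.]
[449. 387.]
[404. 175.]
[434. 368.]
[241. 398.]
[212. 204.]
```

View pics/d3.png

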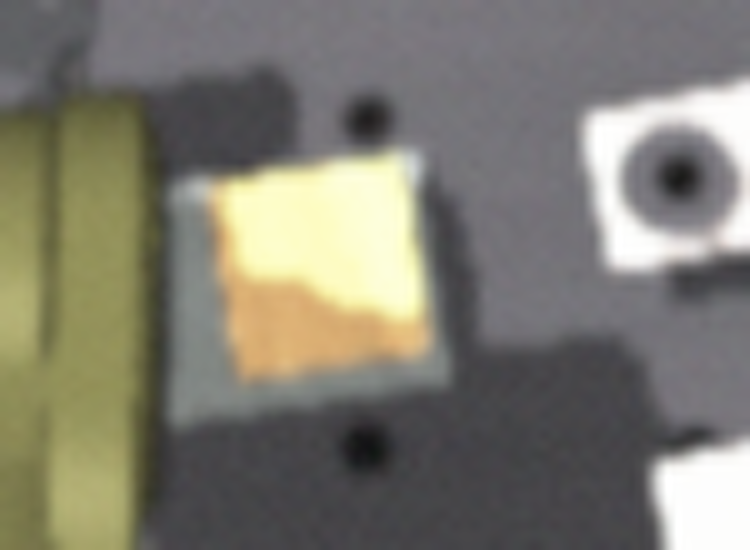

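The plate corners match the predicted pose. The sheet has slipped about 4 mm sideways, which is well within tolerance. I'll align and lower before entering.

carry_out(
  plan=[
    {"grip":1,"dp":[0.002,0.003,0.001],"rotation":[0.1,0,-0.6]},
    {"grip":1,"dp":[0.0026,0.0045,0.0015],"rotation":[0.1,0,-0.7]},
    {"grip":1,"dp":[0.0015,0.0045,0.0015],"rotation":[0.1,0,-0.6]},
    {"grip":1,"dp":[0.001,0.002,0.0005],"rotation":[0,0,-0.2]},
    {"grip":1,"dp":[0,0,0],"rotation":[0,0,0]},
    {"grip":1,"dp":[0,0,0],"rotation":[0,0,0]},
  ],
)

```text
time_s: 12.03
tool_pos: [0.5257, -0.0036, 0.0717]
tool_rot: [180.0, 0.2, 11.8]
force: [-0.4, -0.1, -9.4]
grip_width: 0.0361
```

```bash
python3 go.py .543 -.0925 .071 11.5 .009
```

```text
at [ 0.5257 -0.0036  0.0717] [179.95   0.2   11.8 ] t 12.03 F [-0.4 -0.1 -9.4] w 0.0361
1 [-0.0001, 0.0082, 0.0001] [0.0, 0.02, 0.03]
2 [-0.0001, 0.0082, 0.0001] [0.0, 0.02, 0.03]
3 [-0.0001, 0.0082, 0.0001] [0.0, 0.02, 0.03]
4 [-0.0001, 0.0082, 0.0001] [0.0, 0.02, 0.03]
5 [-0.0001, 0.0082, 0.0001] [0.0, 0.02, 0.03]
6 [-0.0001, 0.0082, 0.0001] [0.0, 0.02, 0.03]
7 [-0.0001, 0.0082, 0.0001] [0.0, 0.02, 0.03]
8 [-0.0001, 0.0082, 0.0001] [0.0, 0.02, 0.03]
9 [-0.0001, 0.0082, 0.0001] [0.0, 0.02, 0.03]
10 [-0.0001, 0.0082, 0.0001] [0.0, 0.02, 0.03]
11 [-0.0001, 0.0082, 0.0001] [0.0, 0.02, 0.03]
```

carry_out(
  plan=[
    {"grip":1,"dp":[0,0.003,0],"rotation":[0,0,0]},
    {"grip":1,"dp":[0,0.006,0],"rotation":[0,0,0]},
    {"grip":1,"dp":[0,0.008,0],"rotation":[0,0,0]},
    {"grip":1,"dp":[0,0.008,0],"rotation":[0,0,0]},
    {"grip":1,"dp":[0,0.008,0],"rotation":[0,0,0]},
    {"grip":1,"dp":[0,0.008,0],"rotation":[0,0,0]},
    {"grip":1,"dp":[0,0.006,0],"rotation":[0,0,0]},
    {"grip":1,"dp":[0,0.004,0],"rotation":[0,0,0]},
  ],
)

```text
time_s: 12.7
tool_pos: [0.537, -0.0576, 0.0719]
tool_rot: [180.0, 0.2, 11.9]
force: [-0.1, -0.3, -8.3]
grip_width: 0.0358
```

```bash
python3 go.py .543 -.0925 .071 11.5 .006
```

```text
at [ 0.537  -0.0576  0.0719] [179.95   0.2   11.91] t 12.7 F [-0.1 -0.3 -8.3] w 0.0358
1 [-0.0002, 0.0059, 0.0002] [0.01, 0.03, 0.07]
2 [-0.0002, 0.0059, 0.0002] [0.01, 0.03, 0.07]
3 [-0.0002, 0.0059, 0.0002] [0.01, 0.03, 0.07]
4 [-0.0002, 0.0059, 0.0002] [0.01, 0.03, 0.07]
5 [-0.0002, 0.0059, 0.0002] [0.01, 0.03, 0.07]
6 [-0.0002, 0.0059, 0.0001] [0.01, 0.03, 0.07]
```

carry_out(
  plan=[
    {"grip":1,"dp":[0,0.004,0],"rotation":[0,0,0.1]},
    {"grip":1,"dp":[0,0.006,0],"rotation":[0,0,0.1]},
    {"grip":1,"dp":[-0.0003,0.006,0],"rotation":[0,0,0.1]},
    {"grip":1,"dp":[-0.0003,0.006,0],"rotation":[0,0,0.1]},
    {"grip":1,"dp":[0,0.004,0],"rotation":[0,0,0]},
    {"grip":1,"dp":[0,0.003,0],"rotation":[0,0,0]},
    {"grip":1,"dp":[0,0.0015,0],"rotation":[0,0,0]},
    {"grip":1,"dp":[0,0,0],"rotation":[0,0,0]},
  ],
)

```text
time_s: 13.37
tool_pos: [0.5431, -0.0926, 0.0718]
tool_rot: [179.9, 0.2, 11.3]
force: [0.6, 0.3, -9.4]
grip_width: 0.0357
```

```bash
python3 go.py .543 -.0925 .071 11.5 .006
```

```text
at [ 0.5431 -0.0926  0.0718] [179.93   0.23  11.34] t 13.37 F [ 0.6  0.3 -9.4] w 0.0357
1 [-0.0001, -0.0002, 0.0008] [0.07, 0.23, -0.16]
```

Position is right. I'll set the jack down slowly until the load goes off.

carry_out(
  plan=[
    {"grip":1,"dp":[0,0,0.0015],"rotation":[0,0.1,0]},
    {"grip":1,"dp":[0,0,0.0015],"rotation":[0,0.1,0]},
    {"grip":1,"dp":[0,0,0.0015],"rotation":[0,0,0]},
    {"grip":1,"dp":[0,0,0.0015],"rotation":[0,0,0]},
    {"grip":1,"dp":[0,0,0.001],"rotation":[0,0,0]},
  ],
)

```text
time_s: 13.78
tool_pos: [0.5435, -0.0921, 0.068]
tool_rot: [-180.0, -0.0, 11.4]
force: [-4.0, -0.7, -2.3]
grip_width: 0.0356
```

```bash
python3 go.py .543 -.0925 .066 11.5 .006;python3 -c "
from h import *
print(env.get_obs()['force'])
cv2.imwrite('pics/d4.png',cv2.resize(env.read_camera('top')[190:255,320:420,::-1],None,fx=8,fy=8,interpolation=cv2.INTER_CUBIC))"
```

```text
at [ 0.5435 -0.0921  0.068 ] [-1.7996e+02 -3.0000e-02  1.1380e+01] t 13.78 F [-4.  -0.7 -2.3] w 0.0356
1 [-0.0006, 0.0003, 0.002] [-0.04, -0.03, -0.12]
[-3.95522234 -0.71238717 -2.27679619]
```

View pics/d4.png

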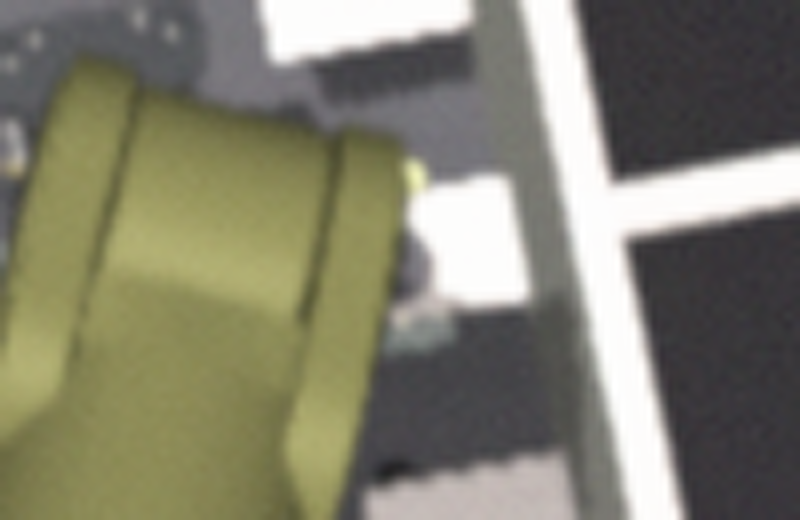

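The jack is touching down. The sheet's edge shows beside the lug at (413,172), consistent with the 4 mm offset. I'll seat the jack, release it and back up.

carry_out(
  plan=[
    {"grip":1,"dp":[0,0,0.0015],"rotation":[0,0,0]},
    {"grip":1,"dp":[0,0,0.001],"rotation":[0,0,0]},
    {"grip":1,"dp":[0,0,0],"rotation":[0,0,0]},
  ],
)

```text
time_s: 14.08
tool_pos: [0.5436, -0.0921, 0.068]
tool_rot: [-179.9, -0.1, 11.4]
force: [0.3, 0.6, -8.1]
grip_width: 0.0357
```

carry_out(
  plan=[
    {"grip":0.3,"dp":[0,0,0],"rotation":[0,0,0]},
    {"grip":0.2,"dp":[0,0,0],"rotation":[0,0,0]},
    {"grip":0,"dp":[0,0,0],"rotation":[0,0,0]},
    {"grip":0,"dp":[0,0,0],"rotation":[0,0,0]},
  ],
)

```text
time_s: 14.42
tool_pos: [0.5483, -0.0918, 0.0703]
tool_rot: [179.9, -0.6, 11.5]
force: [0.0, -0.6, -0.1]
grip_width: 0.0545
```

```bash
python3 go.py .543 -.0925 .165 11.5 .02
```

```text
at [ 0.5483 -0.0918  0.0703] [179.94  -0.61  11.47] t 14.42 F [ 0.  -0.6 -0.1] w 0.0545
1 [-0.0009, -0.0001, -0.0189] [0.01, -0.12, -0.01]
2 [-0.0009, -0.0001, -0.0189] [0.01, -0.12, -0.01]
3 [-0.0009, -0.0001, -0.0189] [0.01, -0.12, -0.01]
4 [-0.001, -0.0001, -0.0189] [0.01, -0.12, -0.01]
5 [-0.001, -0.0001, -0.0189] [0.01, -0.12, -0.01]
```

carry_out(
  plan=[
    {"grip":0,"dp":[-0.003,0,-0.008],"rotation":[0,-0.5,0]},
    {"grip":0,"dp":[-0.001,0,-0.018],"rotation":[0,0,0]},
    {"grip":0,"dp":[0,0,-0.025],"rotation":[0,0,0]},
    {"grip":0,"dp":[0,0,-0.025],"rotation":[0,0,0]},
    {"grip":0,"dp":[0,0,-0.015],"rotation":[0,0,0]},
    {"grip":0,"dp":[0,0,-0.005],"rotation":[0,0,0]},
  ],
)

```text
time_s: 14.92
tool_pos: [0.545, -0.0928, 0.1732]
tool_rot: [179.8, -0.1, 11.5]
force: [0.8, 0.3, 0.3]
grip_width: 0.0861
```

```bash
python3 go.py .519 .0305 .165 11.5 .02
```

```text
at [ 0.545  -0.0928  0.1732] [ 1.7983e+02 -1.5000e-01  1.1470e+01] t 14.92 F [0.8 0.3 0.3] w 0.0861
1 [-0.0001, -0.018, 0.0011] [0.02, -0.02, -0.0]
2 [-0.0001, -0.018, 0.0011] [0.02, -0.02, -0.0]
3 [-0.0001, -0.018, 0.0011] [0.02, -0.02, -0.0]
4 [-0.0001, -0.018, 0.0011] [0.02, -0.02, -0.0]
5 [-0.0001, -0.018, 0.0011] [0.02, -0.02, -0.0]
6 [-0.0001, -0.018, 0.0012] [0.02, -0.02, -0.0]
7 [-0.0001, -0.018, 0.0012] [0.02, -0.02, -0.0]
```

carry_out(
  plan=[
    {"grip":1,"dp":[0,-0.012,0],"rotation":[0,0,0]},
    {"grip":1,"dp":[0,-0.018,0],"rotation":[0,0,0]},
    {"grip":1,"dp":[0,-0.018,0],"rotation":[0,0,0]},
    {"grip":1,"dp":[0,-0.018,0],"rotation":[0,0,0]},
    {"grip":1,"dp":[0,-0.018,0],"rotation":[0,0,0]},
    {"grip":1,"dp":[0,-0.015,0],"rotation":[0,0,0]},
    {"grip":1,"dp":[0,-0.008,0],"rotation":[0,0,0]},
    {"grip":1,"dp":[0,-0.003,0],"rotation":[0,0,0]},
  ],
)

```text
time_s: 15.58
tool_pos: [0.5253, 0.0161, 0.1776]
tool_rot: [179.6, -0.7, 11.1]
force: [-0.5, -0.2, -0.2]
grip_width: 0.0418
```

```bash
python3 go.py .519 .0305 .125 11.5 .02; python3 -c "
from h import *
im=env.read_camera('top')[185:250,290:390,::-1];cv2.imwrite('pics/d5.png',cv2.resize(im,None,fx=8,fy=8,interpolation=cv2.INTER_CUBIC))
B=np.array([.5435,-.092]);t=np.radians(11.4-90);d=np.array([np.cos(t),np.sin(t)]);n=np.array([-d[1],d[0]])
for k,a,b,z in(('block',0,0,.105),('plate',.125,.035,.01),('plate',.125,-.035,.01),('plate-',-.11,-.035,.01),('saddle',.09,0,.063),('sheetL',.062,-.028,.063),('sheetR',.062,.028,.063)):
  print(k,((pix('top',[*(B+a*d+b*n),z])-[290,185]+.5)*8-.5).round())"
```

```text
at [0.5253 0.0161 0.1776] [179.63  -0.69  11.14] t 15.58 F [-0.5 -0.2 -0.2] w 0.0418
1 [-0.0014, -0.0052, 0.0175] [0.12, -0.23, -0.12]
2 [-0.0013, -0.0052, 0.0175] [0.12, -0.23, -0.12]
3 [-0.0012, -0.0052, 0.0175] [0.12, -0.23, -0.12]
block [369. 349.]
plate [660. 204.]
plate [697. 384.]
plate- [ 87. 502.]
saddle [606. 305.]
sheetL [545. 396.]
sheetR [515. 244.]
```

View pics/d5.png

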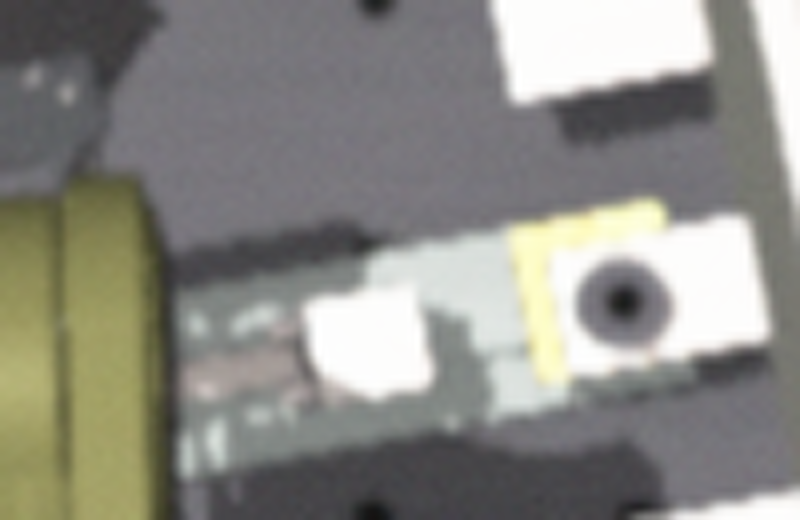

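The block is at (368,342) against a predicted (369,349), about 2 mm off. The sheet is flat under the boss lug, so the saddle is within about 3 mm of the lift point. Next I'll go above the paddle.

carry_out(
  plan=[
    {"grip":1,"dp":[-0.002,-0.008,0.015],"rotation":[0.2,-0.5,-0.3]},
    {"grip":1,"dp":[-0.001,-0.005,0.02],"rotation":[0,0,0]},
    {"grip":1,"dp":[0,-0.001,0.015],"rotation":[0,0,0]},
    {"grip":1,"dp":[0,0,0.006],"rotation":[0,0,0]},
    {"grip":1,"dp":[0,0,0],"rotation":[0,0,0]},
  ],
)

```text
time_s: 16.05
tool_pos: [0.5201, 0.0268, 0.1168]
tool_rot: [179.8, -0.1, 11.2]
force: [-0.0, 0.6, 0.6]
grip_width: 0.0058
```

```bash
python3 go.py .521 .0305 .107 11.5 .02
```

```text
at [0.5201 0.0268 0.1168] [ 1.7978e+02 -1.4000e-01  1.1230e+01] t 16.05 F [-0.   0.6  0.6] w 0.0058
1 [0.0016, -0.0035, 0.0098] [0.22, -0.14, -0.27]
```

carry_out(
  plan=[
    {"grip":1,"dp":[0.001,-0.0035,0.003],"rotation":[0.2,0,-0.2]},
    {"grip":1,"dp":[0,-0.001,0.004],"rotation":[0,0,0]},
    {"grip":1,"dp":[0,0,0.003],"rotation":[0,0,0]},
    {"grip":1,"dp":[0,0,0.003],"rotation":[0,0,0]},
  ],
)

```text
time_s: 16.38
tool_pos: [0.5213, 0.0303, 0.1039]
tool_rot: [180.0, -0.2, 11.3]
force: [-1.2, 1.1, 5.1]
grip_width: 0.0007
```

```bash
python3 go.py .516 .045 .052 11.5 .007
```

```text
at [0.5213 0.0303 0.1039] [179.99  -0.19  11.29] t 16.38 F [-1.2  1.1  5.1] w 0.0007
1 [-0.0003, -0.0019, 0.0065] [0.0, -0.02, -0.03]
2 [-0.0003, -0.0019, 0.0065] [0.0, -0.02, -0.03]
3 [-0.0003, -0.0019, 0.0065] [0.0, -0.02, -0.03]
4 [-0.0003, -0.0019, 0.0065] [0.0, -0.02, -0.03]
5 [-0.0003, -0.0019, 0.0065] [0.0, -0.02, -0.03]
6 [-0.0003, -0.0019, 0.0065] [0.0, -0.02, -0.03]
7 [-0.0003, -0.0019, 0.0065] [0.0, -0.02, -0.03]
8 [-0.0003, -0.0019, 0.0065] [0.0, -0.02, -0.03]
```

Contact with the paddle (5 N). I'll press along the arc.

carry_out(
  plan=[
    {"grip":1,"dp":[0,-0.0025,0.006],"rotation":[0,0,0]},
    {"grip":1,"dp":[0,-0.0025,0.006],"rotation":[0,0,0]},
    {"grip":1,"dp":[0,-0.0022,0.006],"rotation":[0,0,0]},
    {"grip":1,"dp":[0,-0.002,0.006],"rotation":[0,0,0]},
  ],
)

```text
time_s: 16.72
tool_pos: [0.5202, 0.0391, 0.0809]
tool_rot: [-180.0, -0.3, 11.2]
force: [-3.8, -1.9, 10.0]
grip_width: 0.0004
```

```bash
python3 go.py .516 .045 .052 11.5 .007
```

```text
at [0.5202 0.0391 0.0809] [-180.     -0.29   11.22] t 16.72 F [-3.8 -1.9 10. ] w 0.0004
1 [-0.0006, -0.0013, 0.0058] [-0.0, -0.06, -0.06]
2 [-0.0006, -0.0013, 0.0058] [-0.0, -0.06, -0.06]
3 [-0.0006, -0.0013, 0.0058] [-0.0, -0.06, -0.06]
4 [-0.0006, -0.0013, 0.0058] [-0.0, -0.06, -0.06]
5 [-0.0006, -0.0013, 0.0058] [-0.0, -0.06, -0.06]
```

carry_out(
  plan=[
    {"grip":1,"dp":[-0.001,-0.0015,0.006],"rotation":[0,0,0]},
    {"grip":1,"dp":[-0.001,-0.0012,0.006],"rotation":[0,0,0]},
    {"grip":1,"dp":[-0.0005,-0.001,0.006],"rotation":[0,0,0]},
    {"grip":1,"dp":[0,-0.0005,0.006],"rotation":[0,0,0]},
    {"grip":1,"dp":[0,0,0.006],"rotation":[0,0,0]},
  ],
)

```text
time_s: 17.13
tool_pos: [0.5192, 0.044, 0.0534]
tool_rot: [-179.9, -0.5, 11.3]
force: [-6.3, 0.4, 12.3]
grip_width: 0.0006
```

```bash
python3 go.py .516 .045 .050 11.5 .007
```

```text
at [0.5192 0.044  0.0534] [-179.95   -0.54   11.28] t 17.13 F [-6.3  0.4 12.3] w 0.0006
1 [-0.0029, -0.0016, 0.0033] [-0.05, -0.54, -0.22]
```

carry_out(
  plan=[
    {"grip":1,"dp":[-0.002,0,0.005],"rotation":[0,-0.3,0]},
    {"grip":1,"dp":[-0.001,0,0.004],"rotation":[0,-0.2,0]},
    {"grip":1,"dp":[-0.001,0,0.004],"rotation":[0,0,0]},
  ],
)

```text
time_s: 17.38
tool_pos: [0.5193, 0.0442, 0.0509]
tool_rot: [-179.8, -0.3, 11.3]
force: [-14.1, -2.4, 39.5]
grip_width: 0.0002
```

```bash
python3 go.py .516 .045 .050 11.5 .007; python3 -c "
from h import *
im=env.read_camera('top')
a=cv2.imread('pics/d5.png')
b=cv2.resize(im[185:250,290:390,::-1],None,fx=8,fy=8,interpolation=cv2.INTER_CUBIC);cv2.imwrite('pics/d6.png',b)
def f(a,m):
  cs,_=cv2.findContours(m.astype(np.uint8),cv2.RETR_EXTERNAL,cv2.CHAIN_APPROX_NONE);c=max(cs,key=cv2.contourArea);return cv2.boundingRect(c),cv2.contourArea(c)
for q in(a,b):
  h=cv2.cvtColor(q,cv2.COLOR_BGR2HSV).astype(int)
  s=(h[...,1]>70)&(h[...,2]>150)&(h[...,0]<45); s[:,:480]=0;print('sheet',f(q,s))
  w=(h[...,2]>225)&(h[...,1]<30);w[:,470:]=0;w[:,:200]=0;print('block',f(q,w))
  k=(h[...,2]<60);k[:260]=0;k[340:]=0;k[:,:570]=0;k[:,690:]=0;print('hole',f(q,k))
"
```

```text
at [0.5193 0.0442 0.0509] [-179.76   -0.32   11.3 ] t 17.38 F [-14.1  -2.4  39.5] w 0.0002
1 [-0.0031, -0.0014, 0.0008] [-0.24, -0.32, -0.2]
sheet ((582, 219, 5, 4), 4.5)
block ((307, 269, 123, 127), 10574.0)
hole ((611, 290, 26, 25), 464.5)
sheet ((560, 208, 53, 16), 306.5)
block ((303, 269, 127, 121), 11147.5)
hole ((623, 285, 28, 26), 540.5)
```

It bottomed out at z 0.051 (40 N). The boss mark moved from (623,302) to (637,298) as the box rose, and the block stayed put. Next I'll let the handle come up.

carry_out(
  plan=[
    {"grip":1,"dp":[0,0,-0.004],"rotation":[0,0,0]},
    {"grip":1,"dp":[0,0.0005,-0.006],"rotation":[0,-0.2,0]},
    {"grip":1,"dp":[0,0.001,-0.007],"rotation":[0,-0.1,0]},
    {"grip":1,"dp":[0,0.0015,-0.008],"rotation":[0,0,0]},
    {"grip":1,"dp":[0,0.002,-0.008],"rotation":[0,0,0]},
    {"grip":1,"dp":[0,0.0025,-0.008],"rotation":[0,0,0]},
    {"grip":1,"dp":[0,0.003,-0.01],"rotation":[0,0,0]},
    {"grip":1,"dp":[0,0.003,-0.01],"rotation":[0,0,0]},
  ],
)

```text
time_s: 18.1
tool_pos: [0.5225, 0.028, 0.1162]
tool_rot: [-179.9, -0.1, 11.3]
force: [-0.4, 0.4, 0.6]
grip_width: 0.0004
```

carry_out(
  plan=[
    {"grip":1,"dp":[0,0.001,-0.008],"rotation":[0,0,0]},
    {"grip":1,"dp":[0,0,-0.006],"rotation":[0,0,0]},
    {"grip":1,"dp":[0,0,0],"rotation":[0,0,0]},
    {"grip":1,"dp":[0,0,0],"rotation":[0,0,0]},
    {"grip":1,"dp":[0,0,0],"rotation":[0,0,0]},
    {"grip":1,"dp":[0,0,0],"rotation":[0,0,0]},
    {"grip":1,"dp":[0,0,0],"rotation":[0,0,0]},
    {"grip":1,"dp":[0,0,0],"rotation":[0,0,0]},
  ],
)

```text
time_s: 18.77
tool_pos: [0.5231, 0.0281, 0.1319]
tool_rot: [-179.9, -0.2, 11.3]
force: [0.4, -0.2, 0.1]
grip_width: 0.0004
```

```bash
python3 go.py .5205 .0305 .107 11.5 .02
```

```text
at [0.5231 0.0281 0.1319] [-1.7985e+02 -1.7000e-01  1.1350e+01] t 18.77 F [ 0.4 -0.2  0.1] w 0.0004
1 [-0.0011, -0.0014, 0.0125] [-0.07, -0.08, -0.08]
2 [-0.0011, -0.0014, 0.0125] [-0.07, -0.08, -0.08]
```

carry_out(
  plan=[
    {"grip":1,"dp":[-0.001,-0.001,0.006],"rotation":[0,0,0]},
    {"grip":1,"dp":[-0.001,-0.001,0.005],"rotation":[0,0,0]},
    {"grip":1,"dp":[0,0,0.001],"rotation":[0,0,0]},
    {"grip":1,"dp":[0,0,0],"rotation":[0,0,0]},
    {"grip":1,"dp":[0,0,0],"rotation":[0,0,0]},
    {"grip":1,"dp":[0,0,0],"rotation":[0,0,0]},
    {"grip":1,"dp":[0,0,0],"rotation":[0,0,0]},
    {"grip":1,"dp":[0,0,0],"rotation":[0,0,0]},
  ],
)

```text
time_s: 19.43
tool_pos: [0.5194, 0.03, 0.1171]
tool_rot: [-179.9, 0.0, 11.4]
force: [-0.6, 0.7, -0.1]
grip_width: 0.0007
```

```bash
python3 go.py .519 .0305 .104 11.5 .02; python3 -c "
from h import *
a=[]
for n,x,y,w in(('top',275,180,120),('side',250,160,120)):
    crop(n,x,y,w,110,3.3,'/tmp/a.png');a.append(cv2.imread('/tmp/a.png'))
cv2.imwrite('pics/d7.png',np.hstack(a))"
```

```text
at [0.5194 0.03   0.1171] [-179.87    0.     11.37] t 19.43 F [-0.6  0.7 -0.1] w 0.0007
1 [-0.0003, -0.0006, 0.0131] [-0.13, 0.0, -0.13]
```

View pics/d7.png

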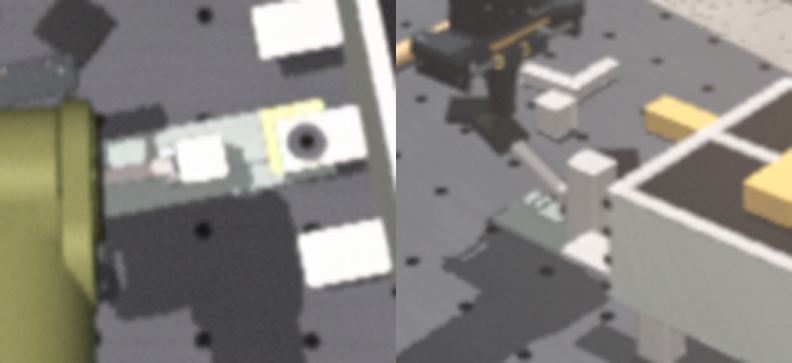

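The handle is fully up and the box is down: boss at (307,142), sheet and jack unmoved. Second press now.

carry_out(
  plan=[
    {"grip":1,"dp":[0,-0.0005,0.005],"rotation":[0,0,0]},
    {"grip":1,"dp":[0,0,0.005],"rotation":[0,0,0]},
    {"grip":1,"dp":[0,-0.001,0.005],"rotation":[0,0,0]},
    {"grip":1,"dp":[0,-0.0022,0.006],"rotation":[0,0,0]},
    {"grip":1,"dp":[-0.0003,-0.0025,0.006],"rotation":[0,0,0]},
    {"grip":1,"dp":[-0.0005,-0.0022,0.006],"rotation":[0,0,0]},
  ],
)

```text
time_s: 20.03
tool_pos: [0.5192, 0.0391, 0.0844]
tool_rot: [-179.8, -0.3, 11.3]
force: [-1.2, -2.9, 10.8]
grip_width: 0.0007
```

```bash
python3 go.py .516 .045 .052 11.5 .006
```

```text
at [0.5192 0.0391 0.0844] [-179.81   -0.31   11.33] t 20.03 F [-1.2 -2.9 10.8] w 0.0007
1 [-0.0004, -0.0011, 0.0054] [-0.03, -0.05, -0.03]
2 [-0.0003, -0.0011, 0.0054] [-0.03, -0.05, -0.03]
3 [-0.0003, -0.0011, 0.0054] [-0.03, -0.05, -0.03]
4 [-0.0003, -0.0011, 0.0054] [-0.03, -0.05, -0.03]
5 [-0.0003, -0.0011, 0.0054] [-0.03, -0.05, -0.03]
6 [-0.0003, -0.0011, 0.0054] [-0.03, -0.05, -0.03]
```

carry_out(
  plan=[
    {"grip":1,"dp":[-0.001,-0.0012,0.006],"rotation":[0,0,0]},
    {"grip":1,"dp":[-0.001,-0.0012,0.006],"rotation":[0,0,0]},
    {"grip":1,"dp":[-0.001,-0.001,0.006],"rotation":[0,0,0]},
    {"grip":1,"dp":[-0.001,-0.0005,0.006],"rotation":[0,0,0]},
    {"grip":1,"dp":[-0.001,-0.0003,0.006],"rotation":[0,0,0]},
    {"grip":1,"dp":[-0.001,0,0.005],"rotation":[0,0,0]},
  ],
)

```text
time_s: 20.53
tool_pos: [0.518, 0.045, 0.0529]
tool_rot: [-179.7, -1.0, 11.4]
force: [-2.8, 0.2, 11.9]
grip_width: 0.0004
```

```bash
python3 go.py .516 .045 .050 11.5 .006
```

```text
at [0.518  0.045  0.0529] [-179.72   -0.96   11.41] t 20.53 F [-2.8  0.2 11.9] w 0.0004
1 [-0.002, -0.0004, 0.0029] [-0.28, -0.96, -0.09]
```

carry_out(
  plan=[
    {"grip":1,"dp":[-0.001,0,0.004],"rotation":[0,0,0]},
    {"grip":1,"dp":[-0.0005,0,0.003],"rotation":[0,0,0]},
    {"grip":1,"dp":[-0.0005,0,0.003],"rotation":[0,0,0]},
  ],
)

```text
time_s: 20.78
tool_pos: [0.5182, 0.0451, 0.0513]
tool_rot: [-179.6, -1.0, 11.4]
force: [-11.1, -1.6, 32.6]
grip_width: 0.0002
```

```bash
python3 -c "
from h import *
for i in range(5):
  im=env.read_camera('top');o=env.get_obs();print(o['time_s'],o['tool_pos'],o['force'],np.abs(o['joint_velocities']).max())
b=cv2.resize(im[185:250,290:390,::-1],None,fx=8,fy=8,interpolation=cv2.INTER_CUBIC)
h=cv2.cvtColor(b,cv2.COLOR_BGR2HSV).astype(int)
for k,m,x0,x1 in(('block',(h[...,2]>225)&(h[...,1]<30),200,470),('hole',h[...,2]<60,570,690)):
  m[:,:x0]=0;m[:,x1:]=0
  if k=='hole':m[:260]=0;m[340:]=0
  c=max(cv2.findContours(m.astype(np.uint8),0,1)[0],key=cv2.contourArea);print(k,cv2.boundingRect(c))
for k,X in dict(bar0=0).items():pass
"
```

```text
20.8333 [0.51823112 0.04511233 0.05127088] [-11.10688358  -1.46183253  31.40202875] 0.24375554294600635
20.8833 [0.51823919 0.04516289 0.05126406] [-10.11390807  -1.56126358  32.27611031] 0.0919732988869297
20.9333 [0.51822424 0.045111   0.0512675 ] [-11.88312178  -1.29362583  31.44946694] 0.06825369601456589
20.9833 [0.51819285 0.04513977 0.05123289] [-10.75404719  -2.47321689  31.01569981] 0.07492528225892084
21.0333 [0.5182088  0.04510698 0.05125362] [-10.56893322  -0.44722477  31.49774783] 0.15984081402489106
block (300, 268, 130, 136)
hole (623, 285, 29, 26)
```

The hold is steady at 31 N on the end stop, and the boss and block are at the same pixels as in the first press. I'll hand it in.

```bash
python3 -c "
from cell import env
print(env.sign_off()); o=env.get_obs();print(o['time_s'],o['tool_pos'],o['force'])"
```

```text
the job is handed in; nothing more can be done
None
the job is handed in; nothing more can be done
```

I handed the job in at about 21 s, with the arm still holding the handle down. No verdict was reported.

**What I did:** I laid the plywood sheet on the saddle and set the jack under the lug with the boss. I then pumped the handle down, fully up and down again.

**Last checks:**
- **Handle:** the arm was still at tool height 0.051 m, the end stop, with a steady push of about 31 N.
- **Box:** the boss sat at the same raised pixel position as in the first press. In between, the pictures showed the handle fully up and the box down.
- **Jack position:** the measured saddle was within about 3 mm of the lift point, and the grip block stayed put to within about a pixel.

**What was off:**
- **Sheet:** it slipped about 4 mm sideways on the saddle while being carried, which is within tolerance.
- **Set-down:** the jack seemed to drop about 1 mm when I let go of it.
- **Final press:** it also has about 11 N of sideways force.
- **Not measured at the end:** the sheet's offset under the raised box, and whether the bar, hammer and square stayed put. I never touched those three.

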